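Pop the hidden-catch drawer of the low spoon box

ROBOT

A 6-joint arm with a two-finger parallel gripper is mounted at the origin on a cart in front of the work surface, level with it; the furniture and walls round the work are solid. World frame = base frame: x ahead of the robot, y to its left, z up, the work surface at z = 0. Lengths are in mm, angles in rad, forces in N, time in s.
With the tool pointing down it reaches from about 300 to 775 mm from the base axis. Payload 14.6 kg.
Tool frame: the origin (TCP) lies at the centre of the arm's flange, where the gripper is bolted on; the fingertips stand 199 mm ahead of it and the grasp point (between the pads) lies 180 mm ahead of it; z points along the fingers, y is the line along which they close (so a half turn about z gives the same grasp; the last joint's range is limited). The gripper opens to 94 mm and grips with 3 to 60 N. Pads are 16 mm wide; open, the fingers measure 119 mm over their backs; the gripper's body (75 mm by 177 mm) begins 78 mm behind the grasp point.
Start: joints at [1.245, 0.3, 1.521, -0, 1.321, -0.067], TCP at [140.755, 531.676, 404.646] pointing down, gripper open.
Joint ranges: [-3.03, 3.03], [-0.79, 2.21], [0.23, 2.52], [-1.04, 4.18], [0, 3.07], [-2.55, 2.55]. Speed limits (rad/s): [2.22, 2.22, 2.57, 3.14, 3.14, 3.14].

INTERFACE

Orientations are given as [roll, pitch, yaw] about the fixed x, y, z axes, in that order (R = Rz(yaw) Ry(pitch) Rx(roll)).
In Python, from cell import manip, optics, workorder gives the robot as it stands.
- The arm moves only by the tool step_arm, never from a script. Its argument "increments" is a list that holds one entry, the list of rows, each a list of 7 numbers: the turn, a rotation vector about the tool's x, y, z as a fraction of full scale, then the shift along the tool's x, y, z as a fraction of full scale, then the closure, from -1 (fully open) to 1 (shut). In form: [[[wx, wy, wz, tx, ty, tz, fingers], ...]]. A call has 1 to 5 rows; each row shifts and turns the commanded pose from where the row before left it, along the tool's axes as they then stand; what a row does not reach is not made up. Full scale, the value 1, is 40 mm for a shift and 45 degrees for a turn. A row lasts 1/10 s, in which the tool goes at most 50 mm and 8.59 degrees, less where a joint would pass 70% of its speed; a pose out of reach is approached as far as the arm can. A call with a number of a shift or a turn outside -1 to 1 is refused whole. A call with a gripper value outside its range is refused whole. The fingers move at their own pace and stop on an object; "newtons" is the grip in N (left out, the last holds). Time passes only in rows, so rows that do not move let the fingers close. It gives the time, the measured TCP pose, the force, the opening and the grip force at its end, in the units of the state.
- manip.read_state(): the state, without advancing time (a new reading comes with each control period).
- optics.camera(name): name is "scene" or "side" or "wrist"; returns a dict with "frame" (400x640x3 uint8, red, green, blue), "range_z" (400x640 float32, mm along the optical axis (not along the pixel's ray), 0 where there is no reading), "mtx" (3x3 intrinsics, pixels), "cam_to_world" (4x4, takes a point from camera to world coordinates). Camera axes: x right, y down, z forward; pixel columns grow to the right and rows downward; lengths in mm; the calibration is good to about 2 mm. A picture is of the moment at which its call begins.
- workorder.sign_off(): hands the job in; it is judged then, once.
The state is a dict: "clock": time; "joints": joint angles; "qd": joint speeds; "effort": joint torques, N m; "eef_pos": TCP position; "eef_rot": TCP orientation; "wrist_force": force on the tool from outside, world axes, zero at the start; "moment": the same for the moment, N m; "finger_gap": finger opening in mm; "finger_force": force on a finger pad.
Only numpy, scipy, OpenCV 4.12 (cv2) and the standard library are available. Lean on these libraries where they do the work, as an engineer would, in place of code of your own. Each camera call takes 0.05 s, during which the arm holds its last target. There are 200 camera calls.

TASK

Open the drawer of the low, one-drawer wooden box: put the closed fingertips into the raised frame on its top plate, slide the plate along the front edge to the left as far as it goes, so that the frame stands over the hidden recess, then reach down through the frame and press the catch in the recess until the drawer springs out, and withdraw. Leave the plate at that end, and leave the plate of the tall two-drawer box alone.

Things in the scene. Friction and masses are not known exactly. Their poses are not given: they have to be found in the camera images.
- low_box: Target: pale wooden box fixed to the worktop, 160 deep (x) x 268 long (y), flat deck 62 high, one darker, handle-less drawer front. Origin: centre of underside; x to its back, y to the robot's left, z up. Recess in the deck 62 (y) x 54 (x), centred at x -30, y 0 mm, hidden by the plate at first; in it the catch, a flat steel key filling it, top 6 below the deck, goes 10 down.
- low_box_opening (a point): Low box's plate (darker wood, 160 x 74, slides along box y, 1.5 N friction, stays put): centre, at deck height, of the through hole, 54 (y) x 50 (x), in its raised frame (7 thick, top 14.5 above the deck; the deck is its floor). Starts at y -90 to -70 mm in the box frame; the stop at the left end of its track holds it at y 0, over the recess. x is -30. Rails 10 high.
- low_drawer (a joint): How far the low box's drawer stands out of its front (m): 0 shut and latched, 0.06 fully out. Its own spring drives it out in about a second once the catch in the recess is pressed 6 mm or more; the catch's spring takes 1.5 N at first, 4 N at the bottom (10 mm), and lifts it again.
- tall_box_opening (a point): The same point on the bystander, the tall box: same wood and plan size as the low box, with a like plate and frame on top, but its deck is 104 high (top of frame 118.5) and its front has two drawer fronts, one above the other. Not to be operated.

How it is judged (in metres and radians):
At the end, for the whole second after the job is handed in: The low box's drawer stands out by more than 40 mm and is at rest, and its plate stands at the left end of its track (the opening within 15 mm of the stop position over the recess) (value of joint low_drawer above 0.04 m and velocity of joint low_drawer below 0.01 m/s and y of low_box_opening in the frame of low_box above -0.015 m); the robot touches nothing.
It fails at once if the plate of the tall box is moved by more than 15 mm (distance of tall_box_opening from where it was at the start of the episode above 0.015 m).
It also fails if it takes over 38 s, if anything falls off the work surface, if the arm or the gripper's body presses on something with over 40 N, if the wrist force passes 120 N, or if a joint passes its speed limit or range.

## Working session

There is one attempt and no reset: what is moved stays moved. The work goes in short steps, Python scripts to look and compute and a tool call to move; the robot and the scene stay as the last step left them, time stands still between calls to the robot, and variables do not carry over. Pictures are saved under pics/ and viewed, at most 10 in all, crops included, and the job is handed in when it is done.

Besides the shell and the picture viewer there is one more tool, called after "Request:" by a JSON object that holds its "method" and its "body", one argument or row to a line. step_arm: Moves the arm, as the interface text tells. Its arguments: {"type":"object","properties":{"increments":{"type":"array","items":{"type":"array","items":{"type":"array","items":{"type":"number"}}}},"newtons":{"type":"number"}},"required":["increments"]}

```bash
mkdir -p pics
cat > h.py <<'E'
import numpy as np, cv2
from cell import manip, optics, workorder
def world(c,u,v,z=None):
    K=np.array(c["mtx"]);T=np.array(c["cam_to_world"])
    r=np.linalg.inv(K)@[u,v,1.]
    d=c["range_z"][int(v),int(u)] if z is None else None
    if z is None: p=r*d
    else:
        w=T[:3,:3]@r; p=r*((z-T[2,3])/w[2])
    return (T[:3,:3]@p+T[:3,3]).round(1)
def cloud(c):
    K=np.array(c["mtx"]);T=np.array(c["cam_to_world"])
    v,u=np.mgrid[:400,:640]
    p=np.stack([u,v,np.ones_like(u)],-1)@np.linalg.inv(K).T*c["range_z"][...,None]
    return p@T[:3,:3].T+T[:3,3]
E
python3 - <<'E'
from h import *
import pickle
for n in ("scene","side"):
    c=optics.camera(n); pickle.dump(c,open(n+".pkl","wb"))
    cv2.imwrite(f"pics/{n}0.png",c["frame"][...,::-1])
    print(n,np.array(c["cam_to_world"]).round(2).tolist())
print(manip.read_state())
E
```

```text
scene [[0.43, -0.44, 0.79, -508.84], [-0.9, -0.21, 0.38, -538.98], [0.0, -0.87, -0.49, 715.09], [0.0, 0.0, 0.0, 1.0]]
side [[0.72, -0.61, 0.33, 100.54], [-0.7, -0.63, 0.33, -504.87], [0.0, -0.47, -0.88, 1227.87], [0.0, 0.0, 0.0, 1.0]]
{'clock': 0.1, 'joints': array([ 1.24536497e+00,  3.00409840e-01,  1.52151728e+00,  1.56059114e-05,
        1.32069186e+00, -6.66556013e-02]), 'qd': array([ 0.00034126, -0.00162111, -0.00272173,  0.00035167, -0.00029466,
       -0.00051647]), 'effort': array([ 9.67915003e-05, -5.32637215e+01, -3.53291881e+01,  7.09998817e-02,
        2.34329794e-02, -4.96464327e-05]), 'eef_pos': array([140.76552496, 531.65127243, 404.14681608]), 'eef_rot': array([-3.14056962e+00, -8.34420868e-05,  2.88281299e+00]), 'wrist_force': array([-0.04583272, -0.16984873, -0.01555658]), 'moment': array([ 0.01377486, -0.00897869, -0.01545706]), 'finger_force': 0.0, 'finger_gap': 94.21048741091037}
```

View pics/scene0.png

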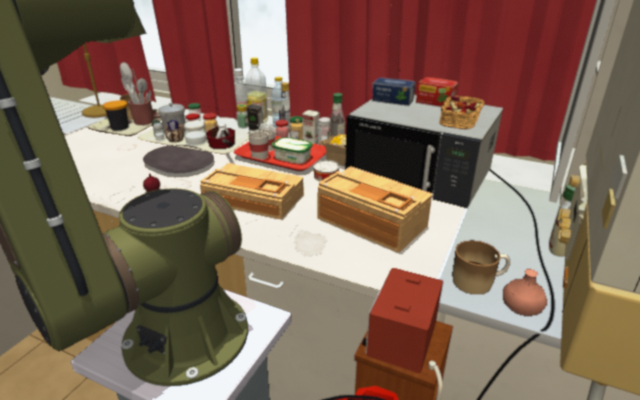

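View pics/side0.png

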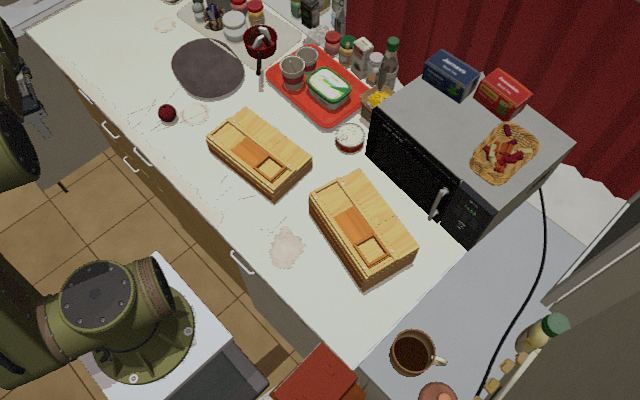

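Both boxes show in each picture. The low one-drawer box is the left one, at side (258,152) with its frame at about (268,168). The tall box is on the right, at (362,228). Next I'll measure the low box from depth and an enlarged crop.

Run:
```python
from h import *
import pickle
c=pickle.load(open("side.pkl","rb"))
P=cloud(c); z=P[...,2]
m=np.zeros((400,640),bool); m[100:205,200:318]=1
for lo,hi in((54,67),(67,74.3),(74.3,82)):
    k=m&(z>lo)&(z<hi); print(lo,hi,k.sum(),np.median(z[k]))
k=(m&(z>50)&(z<90))
q=P[k][:,:2].astype(np.float32); r=cv2.minAreaRect(q); print(r, cv2.boxPoints(r).round(0).tolist())
for n,(u,v) in dict(framepx=(268,168),).items(): print(n,world(c,u,v),world(c,u,v,62))
I=c["frame"][100:205,200:318,::-1]
cv2.imwrite("pics/crop1.png",cv2.resize(I,None,fx=5,fy=5,interpolation=cv2.INTER_CUBIC))
s=cv2.applyColorMap(np.clip((z[100:205,200:318]-50)*8,0,255).astype(np.uint8),cv2.COLORMAP_JET)
cv2.imwrite("pics/crop1z.png",cv2.resize(s,None,fx=5,fy=5,interpolation=cv2.INTER_NEAREST))
```

```text
54 67 2809 62.982080825710455
67 74.3 1383 70.56388921111261
74.3 82 451 75.93613540797105
((539.6597290039062, 128.48529052734375), (163.50238037109375, 382.523681640625), 4.4006028175354) [[443.0, 313.0], [473.0, -68.0], [636.0, -56.0], [606.0, 325.0]]
framepx [509.4 111.8  63.3] [509.8 112.4  62. ]
```

View pics/crop1.png

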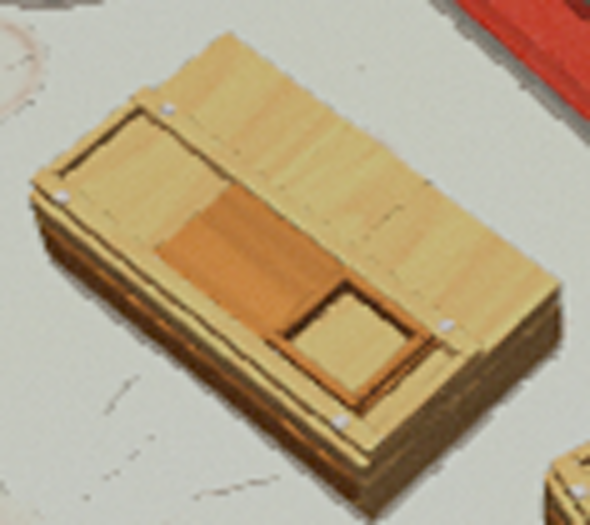

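View pics/crop1z.png

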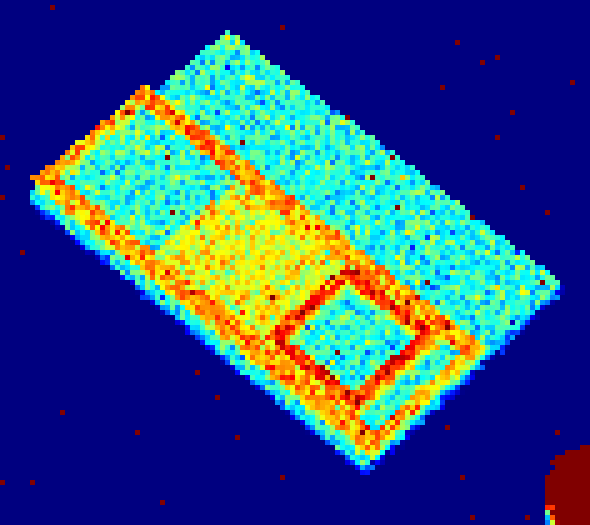

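Run:
```python
from h import *
import pickle
c=pickle.load(open("side.pkl","rb"))
g=lambda x,y,z:world(c,200+(x+.5)/5-.5,100+(y+.5)/5-.5,z)
BL,BR=g(228,33,62),g(558,288,62); FL,FR=g(32,181,72),g(366,462,68)
print("deck",BL,BR,FL,FR,np.linalg.norm(BL-BR),np.linalg.norm(BL[:2]-FL[:2]))
O=[g(*p,76.5) for p in((272,341),(348,270),(435,333),(362,408))]
I=[g(*p,76.5) for p in((286,333),(347,283),(420,335))]
print("outer",O,np.mean(O,0)); print("inner",I,(I[0]+I[2])/2, [np.linalg.norm(I[i]-I[i+1]) for i in(0,1)])
P=cloud(c);z=P[...,2]
m=np.zeros((400,640),bool);m[100:205,200:318]=1
k=cv2.morphologyEx((m&(z>56)&(z<82)).astype(np.uint8),cv2.MORPH_OPEN,np.ones((3,3)))
n,l,s,_=cv2.connectedComponentsWithStats(k);k=l==1+s[1:,4].argmax()
r=cv2.minAreaRect(P[k][:,:2].astype(np.float32));print(r,cv2.boxPoints(r).round(0).tolist())
e=(BL-BR)[:2];yaw=np.arctan2(-e[0],e[1]);print("yaw",yaw)
for yaw in(yaw,):
  R=np.array([[np.cos(yaw),-np.sin(yaw)],[np.sin(yaw),np.cos(yaw)]])
  B=np.array(r[0])
  for n,p in(("outer",np.mean(O,0)),("inner",(I[0]+I[2])/2)):print(n,"in box",R.T@(p[:2]-B))
  print("recess",B+R@[-30,0])
  ct=P[k][:,:2]-B; b=ct@R; print(np.percentile(b,[.3,99.7],axis=0))
```

```text
deck [603.9 321.3  62. ] [620.2  55.2  62. ] [451.  310.1  72. ] [467.   43.6  68. ] 266.5987621876741 153.30965396869172
outer [array([477.7, 131.8,  76.5]), array([538.2, 137.7,  76.5]), array([545.1,  73.8,  76.5]), array([484.9,  65.9,  76.5])] [511.475 102.3    76.5  ]
inner [array([486.6, 130.4,  76.5]), array([532.1, 131.6,  76.5]), array([538.4,  78.5,  76.5])] [512.5  104.45  76.5 ] [np.float64(45.51582142508251), np.float64(53.472422799046605)]
((535.4951171875, 183.2098388671875), (163.20425415039062, 271.3027038574219), 4.272037029266357) [[444.0, 312.0], [464.0, 42.0], [627.0, 54.0], [607.0, 325.0]]
yaw 0.061178725463515875
outer in box [-28.9220531  -79.28986631]
inner in box [-27.76751849 -77.20655769]
recess [505.55124223 181.3756218 ]
[[ -80.84327643 -134.68612699]
 [  79.43742202  132.9393314 ]]
```

Request:
{"method": "step_arm", "body": {
  "increments": [
    [[0,0,-0.136,-0.7,-0.7,0,1],[0,0,-0.136,-0.7,-0.7,0,1],[0,0,-0.136,-0.7,-0.7,0,1],[0,0,0,-0.6,-0.75,0,1],[0,0,0,-0.6,-0.75,0,1]]
  ],
  "newtons": 20
}}

```text
clock: 0.6
eef_pos: [263.1, 378.1, 404.5]
eef_rot: [-3.141, -0.0, -3.079]
wrist_force: [-0.2, -0.2, 0.2]
finger_gap: 57.6
finger_force: 0.0
```

```bash
cat > d.py <<'E'
import sys
from h import *
from scipy.spatial.transform import Rotation as Ro
s=manip.read_state(); R=Ro.from_euler("xyz",s["eef_rot"]); t=np.array([float(a) for a in sys.argv[1:4]])
w=(R.inv()*Ro.from_euler("xyz",[np.pi,0,0.065+np.pi])).as_rotvec(degrees=True)
print(s["clock"],s["eef_pos"].round(1),s["eef_rot"].round(3),"shift/40",(R.inv().apply(t-s["eef_pos"])/40).round(3),"turn/45",(w/45).round(3),"F",s["wrist_force"].round(1),s["finger_gap"])
E
python3 d.py 511 103 404
```

```text
0.6 [263.1 378.1 404.5] [-3.141 -0.    -3.079] shift/40 [-5.758 -7.248  0.013] turn/45 [-0.    -0.    -0.004] F [-0.2 -0.2  0.2] 57.64063843073704
```

Request:
{"method": "step_arm", "body": {
  "increments": [
    [[0,0,0,-0.58,-0.72,0,1],[0,0,0,-0.58,-0.72,0,1],[0,0,0,-0.58,-0.72,0,1],[0,0,0,-0.58,-0.72,0,1],[0,0,0,-0.58,-0.72,0,1]]
  ]
}}

```text
clock: 1.1
eef_pos: [387.8, 241.5, 404.5]
eef_rot: [-3.142, -0.0, -3.08]
wrist_force: [0.8, 1.6, 0.5]
finger_gap: 17.4
finger_force: 0.0
```

Request:
{"method": "step_arm", "body": {
  "increments": [
    [[0,0,0,-0.58,-0.72,0,1],[0,0,0,-0.58,-0.72,0,1],[0,0,0,-0.58,-0.72,0,1],[0,0,0,-0.4,-0.5,0,1],[0,0,0,0,0,0,1]]
  ]
}}

```text
clock: 1.6
eef_pos: [480.4, 140.0, 404.1]
eef_rot: [-3.141, -0.001, -3.083]
wrist_force: [-0.4, -0.7, -0.5]
finger_gap: 0.6
finger_force: 0.0
```

```bash
python3 d.py 511 103 310
```

```text
1.6 [480.4 140.  404.1] [-3.141e+00 -1.000e-03 -3.083e+00] shift/40 [-0.712 -0.967  2.353] turn/45 [-0.001 -0.001 -0.008] F [-0.4 -0.7 -0.5] 0.6457919019000005
```

Request:
{"method": "step_arm", "body": {
  "increments": [
    [[0,0,0,-0.36,-0.48,0.3,1],[0,0,-0.008,-0.35,-0.48,0.5,1],[0,0,0,0,0,0.8,1],[0,0,0,0,0,0.75,1],[0,0,0,0,0,0,1]]
  ]
}}

```text
clock: 2.1
eef_pos: [508.7, 105.7, 307.3]
eef_rot: [-3.141, -0.007, -3.073]
wrist_force: [0.1, 0.0, 0.8]
finger_gap: 0.3
finger_force: 0.0
```

```bash
python3 d.py 511 103 266
python3 - <<'E'
from h import *
for n,b in(("side",(130,215,220,330)),("wrist",None)):
    c=optics.camera(n);I=c["frame"][...,::-1]
    if b:I=cv2.resize(I[b[0]:b[1],b[2]:b[3]],None,fx=5,fy=5,interpolation=cv2.INTER_CUBIC)
    cv2.imwrite(f"pics/{n}2.png",I)
E
```

```text
2.1 [508.7 105.7 307.3] [-3.141 -0.007 -3.073] shift/40 [-0.059 -0.071  1.031] turn/45 [-0.    -0.008  0.004] F [0.1 0.  0.8] 0.28935921973889905
```

View pics/wrist2.png

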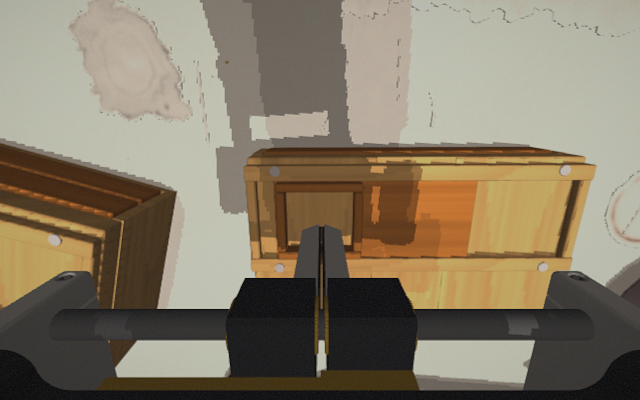

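View pics/side2.png

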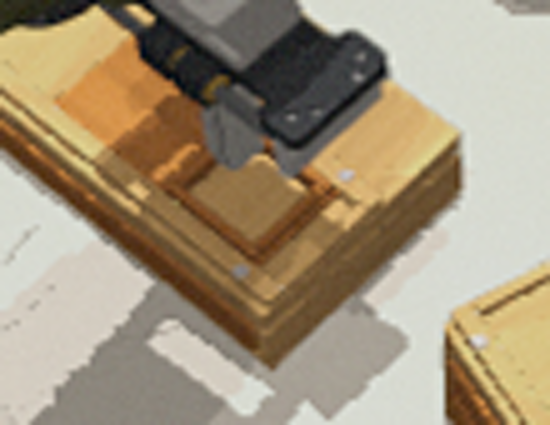

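The wrist picture shows the shut fingertips (323,230) over the frame, whose outline spans (275,183) to (362,250). The side view agrees. One numeric check of the hole centre before going down.

Run:
```python
from h import *
c=optics.camera("wrist")
for p in((286,192),(355,192),(275,183),(363,183),(275,257)):print(p,world(c,*p,76.5))
T=np.array(c["cam_to_world"]);print("tip px",)
s=manip.read_state();p=np.linalg.inv(T)@np.r_[s["eef_pos"]-[0,0,199],1];q=np.array(c["mtx"])@p[:3];print(q[:2]/q[2])
```

```text
(286, 192) [489.8  77.7  76.5]
(355, 192) [486.2 130.1  76.5]
(275, 183) [483.3  69.2  76.5]
(363, 183) [478.7 135.4  76.5]
(275, 257) [545.3  70.7  76.5]
tip px
[320.94501627 238.83997274]
```

Request:
{"method": "step_arm", "body": {
  "increments": [
    [[0,0,0,-0.09,-0.05,0,1],[0,-0.008,0,0,0,0.4,1],[0,0,0,0,0,0.4,1],[0,0,0,0,0,0.2,1],[0,0,0,0,0,0,1]]
  ]
}}

```text
clock: 2.75
eef_pos: [513.7, 103.6, 270.6]
eef_rot: [-3.142, 0.006, -3.074]
wrist_force: [-0.5, 0.1, 0.8]
finger_gap: 0.6
finger_force: 0.0
```

```bash
python3 d.py 512 104 266
```

```text
2.75 [513.7 103.6 270.6] [-3.142  0.006 -3.074] shift/40 [0.043 0.014 0.115] turn/45 [-0.     0.007  0.004] F [-0.5  0.1  0.8] 0.5564940160110761
```

Request:
{"method": "step_arm", "body": {
  "increments": [
    [[0,0,0,0.04,0.2,0.08,1],[0,0,0,0,0.25,0,1],[0,0,0,0,0.25,0,1],[0,0,0,0,0.25,0,1],[0,0,0,0,0.25,0,1]]
  ]
}}

```text
clock: 3.25
eef_pos: [508.7, 152.4, 267.8]
eef_rot: [-3.142, 0.007, -3.073]
wrist_force: [-0.8, -2.7, 3.1]
finger_gap: 0.5
finger_force: 1.8
```

```bash
python3 d.py 506 182 266
```

```text
3.25 [508.7 152.4 267.8] [-3.142  0.007 -3.073] shift/40 [0.018 0.743 0.044] turn/45 [-0.     0.009  0.004] F [-0.8 -2.7  3.1] 0.5230303014407288
```

Request:
{"method": "step_arm", "body": {
  "increments": [
    [[0,0,0,0,0.25,0,1],[0,0,0,0,0.25,0,1],[0,0,0,0,0.2,0,1],[0,0,0,0,0.15,0,1],[0,0,0,0,0,0,1]]
  ]
}}

```text
clock: 3.75
eef_pos: [506.4, 186.3, 267.6]
eef_rot: [3.141, 0.007, -3.073]
wrist_force: [-0.2, 0.2, -0.5]
finger_gap: 0.5
finger_force: 0.3
```

Request:
{"method": "step_arm", "body": {
  "increments": [
    [[0,0,0,0,0.1,0,1],[0,0,0,0,0.1,0,1],[0,0,0,0,0,0,1]]
  ]
}}

```text
clock: 4.05
eef_pos: [505.9, 193.7, 267.4]
eef_rot: [3.141, 0.006, -3.073]
wrist_force: [0.0, 0.1, 0.7]
finger_gap: 0.5
finger_force: 0.3
```

Request:
{"method": "step_arm", "body": {
  "increments": [
    [[0,0,0,0,0.08,0,1],[0,0,0,0,0.08,0,1],[0,0,0,0,0,0,1]]
  ]
}}

```text
clock: 4.35
eef_pos: [505.8, 198.1, 267.2]
eef_rot: [-3.137, 0.005, -3.074]
wrist_force: [0.6, -22.1, 4.1]
finger_gap: 0.3
finger_force: 9.2
```

The plate has hit its stop: 22 N at y 198, so the hole centre is near 183 as predicted. I'll back off to the centre and press.

Request:
{"method": "step_arm", "body": {
  "increments": [
    [[0,0,0,0,-0.2,0,1],[0,0,0,0,-0.2,0,1],[0,0,0,0,0,0.1,1],[0,0,0,0,0,0.1,1],[0,0,0,0,0,0,1]]
  ]
}}

```text
clock: 4.85
eef_pos: [506.5, 183.9, 258.6]
eef_rot: [-3.141, 0.005, -3.074]
wrist_force: [0.6, 0.5, 0.4]
finger_gap: 0.7
finger_force: 0.0
```

```bash
python3 d.py 506 182 246
```

```text
4.85 [506.5 183.9 258.6] [-3.141  0.005 -3.074] shift/40 [ 0.017 -0.046  0.316] turn/45 [-0.     0.007  0.004] F [0.6 0.5 0.4] 0.7080918153497323
```

Tips are at z≈59.6, below the deck and free of contact, so they are over the recess. Pressing now.

Request:
{"method": "step_arm", "body": {
  "increments": [
    [[0,0,0,0,0,0.1,1],[0,0,0,0,0,0.1,1],[0,0,0,0,0,0.1,1],[0,0,0,0,0,0,1]]
  ]
}}

```text
clock: 5.25
eef_pos: [506.7, 183.8, 247.1]
eef_rot: [3.141, 0.006, -3.074]
wrist_force: [0.3, 2.3, 4.3]
finger_gap: 0.4
finger_force: 1.6
```

Request:
{"method": "step_arm", "body": {
  "increments": [
    [[0,0,0,0,0,0.06,1],[0,0,0,0,0,0,1],[0,0,0,0,0,0,1],[0,0,0,0,0,0,1],[0,0,0,0,0,0,1]]
  ]
}}

```text
clock: 5.75
eef_pos: [506.7, 183.8, 245.4]
eef_rot: [3.141, 0.007, -3.074]
wrist_force: [-2.7, 2.0, 7.2]
finger_gap: 0.3
finger_force: 3.7
```

```bash
python3 d.py 506 182 246
python3 - <<'E'
from h import *
c=optics.camera("side");I=c["frame"][...,::-1]
cv2.imwrite("pics/side3.png",cv2.resize(I[90:215,180:330],None,fx=4,fy=4,interpolation=cv2.INTER_CUBIC))
E
```

```text
5.75 [506.7 183.8 245.4] [ 3.141  0.007 -3.074] shift/40 [ 0.021 -0.044 -0.015] turn/45 [0.    0.008 0.004] F [-2.7  2.   7.2] 0.33386298171192114
```

View pics/side3.png

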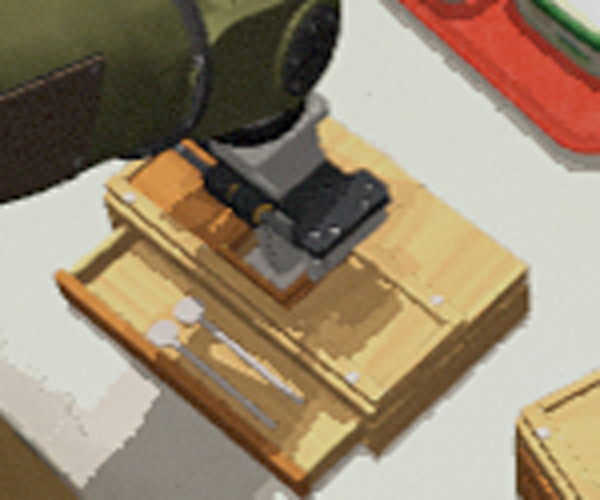

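The drawer is out: its front runs from (60,280) to (300,480) in the crop. The plate is at the left end. Withdrawing straight up.

Request:
{"method": "step_arm", "body": {
  "increments": [
    [[0,0,0,0,0,-0.4,1],[0,0,0,0,0,-0.7,1],[0,0,0,0,0,-0.9,1],[0,0,0,0,0,-0.9,1],[0,0,0,0,0,-0.5,1]]
  ]
}}

```text
clock: 6.3
eef_pos: [505.9, 183.5, 383.7]
eef_rot: [3.141, 0.009, -3.074]
wrist_force: [-0.8, 0.5, -0.2]
finger_gap: 0.3
finger_force: 0.0
```

Request:
{"method": "step_arm", "body": {
  "increments": [
    [[0,0,0,0,0,0,1],[0,0,0,0,0,0,1],[0,0,0,0,0,0,1],[0,0,0,0,0,0,1],[0,0,0,0,0,0,1]]
  ]
}}

```text
clock: 6.8
eef_pos: [505.9, 183.6, 380.2]
eef_rot: [-3.141, 0.005, -3.074]
wrist_force: [0.4, 0.0, 0.1]
finger_gap: 0.3
finger_force: 0.0
```

```bash
python3 d.py 506 182 380
python3 - <<'E'
from h import *
c=optics.camera("side");I=c["frame"][...,::-1]
cv2.imwrite("pics/side4.png",cv2.resize(I[90:215,180:330],None,fx=4,fy=4,interpolation=cv2.INTER_CUBIC))
E
```

```text
6.8 [505.9 183.6 380.2] [-3.141  0.005 -3.074] shift/40 [ 0.001 -0.04   0.006] turn/45 [-0.     0.006  0.004] F [0.4 0.  0.1] 0.3348023742122298
```

View pics/side4.png

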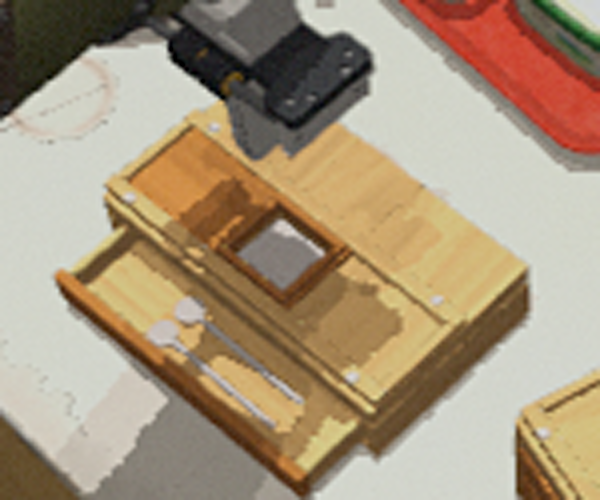

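The drawer is open, the frame stands over the steel catch at about (283,252), the plate is at the left end and the gripper is clear.

```bash
python3 -c "
from cell import workorder
print(workorder.sign_off())"
```

```text
the job is handed in; nothing more can be done
None
```

The low box's drawer is open, its plate is at the left stop, the tall box was not touched, and I handed the job in with the gripper clear at 6.8 s; sign-off returned no verdict.

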